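# Sweep the squeezed lime halves into the scrap pan

### The job

Clear the bamboo prep board: with the fingertips, sweep the three squeezed lime halves across the board and through its scrap opening, so that all three drop into the steel pan underneath. Push them gently along the board - do not pick up, lift or squeeze them - and leave the tea cup, the steel ramekin, the teapot and the glass tumbler standing where they are.

Things in the scene. Friction and masses are not known exactly. Their poses are not given: they have to be found in the camera images.
- board: fixed prep station: a flat bamboo board, 300 mm along its own x and 420 mm along its own y, whose top is 94 mm above the table (no rim or lip). Origin: on the table under the centre of the board. A rectangular scrap opening is cut through it near its +y end.
- opening (a point): centre of the scrap opening, level with the top of the board; axes as the board's. The opening is 200 mm along x and 100 mm along y (its near edge is 80 mm, its far edge 180 mm, from the board's centre along +y), cut through the 20 mm board. Under it stands a steel pan, inside 244 mm along x and 144 mm along y, its floor 89 mm below the top of the board.
- lime1: half a squeezed lime, a green dome 50 mm across and 25 mm high, 35 g, lying cut side down on the board and free to slide. Origin: centre of its cut face. The three are alike.
- lime2: half a squeezed lime, a green dome 50 mm across and 25 mm high, 35 g, lying cut side down on the board and free to slide. Origin: centre of its cut face. The three are alike.
- lime3: half a squeezed lime, a green dome 50 mm across and 25 mm high, 35 g, lying cut side down on the board and free to slide. Origin: centre of its cut face. The three are alike.
- cup: white porcelain tea cup, 58 mm across the rim and 45 mm high, 90 g, standing upright on the board among the limes, to be left alone. Origin: centre of its underside.
- ramekin: plain steel ramekin (an empty sauce cup), 60 mm across the rim and 34 mm high, 80 g, standing upright on the board among the limes, to be left alone. Origin: centre of its underside.
- teapot: steel teapot, body 110 mm across, 112 mm high to the knob of its lid, handle and spout reaching 97 mm and 92 mm from its axis, standing on the table by the board's -y end, to be left alone. Origin: centre of its underside.
- tumbler: clear glass tumbler, 82 mm across and 95 mm high, standing on the table by the board's +y end, to be left alone. Origin: centre of its underside.

How it is judged:
At the end, for the whole second after the job is handed in: All three lime halves lie in the pan under the scrap opening (the centre of each cut face inside the pan's walls and at least 30 mm below the top of the board), and the cup, ramekin, teapot and tumbler stand upright (within 0.3 rad) within 15 mm of where they were (x of lime1 in the frame of opening between -0.125 and 0.125 m and y of lime1 in the frame of opening between -0.075 and 0.075 m and z of each of lime1, lime2, lime3 in the frame of opening below -0.03 m and x of lime2 in the frame of opening between -0.125 and 0.125 m and y of lime2 in the frame of opening between -0.075 and 0.075 m and x of lime3 in the frame of opening between -0.125 and 0.125 m and y of lime3 in the frame of opening between -0.075 and 0.075 m and distance of each of cup, ramekin, teapot, tumbler from where it was at the start of the episode below 0.015 m and angle between each of cup, ramekin, teapot, tumbler's own z axis and vertical below 0.3 rad); the robot touches nothing.
It fails at once if a lime half is lifted: its cut face more than 40 mm above the top of the board (z of any of lime1, lime2, lime3 in the frame of opening above 0.04 m).
It fails at once if a lime half is squeezed or pressed by the fingers with more than 25 N (contact force between the fingers and lime1 above 25 N or contact force between the fingers and lime2 above 25 N or contact force between the fingers and lime3 above 25 N).
It fails at once if the cup, ramekin, teapot or tumbler is moved more than 15 mm or tipped more than 0.3 rad (distance of any of cup, ramekin, teapot, tumbler from where it was at the start of the episode above 0.015 m or angle between any of cup, ramekin, teapot, tumbler's own z axis and vertical above 0.3 rad).
It also fails if it takes over 61 s, if anything falls off the work surface, if the arm or the gripper's body presses on something with over 40 N, if the wrist force passes 120 N, or if a joint passes its speed limit or range.

### The arm

A 6-joint arm with a two-finger parallel gripper is mounted at the origin on the work surface. World frame = base frame: x ahead of the robot, y to its left, z up, the work surface at z = 0. Lengths are in m, angles in rad, forces in N, time in s.
With the tool pointing down it reaches from about 0.35 to 1 m from the base axis. Payload 7.1 kg.
Tool frame: the origin (TCP) lies on the centre line of the jaws, within the pads' length; the fingertips stand 14 mm ahead of it and the grasp point (between the pads) lies 5 mm behind it; z points along the fingers, y is the line along which they close (so a half turn about z gives the same grasp; the last joint's range is limited). The gripper opens to 85 mm and grips with 20 to 120 N. Pads are 22 mm wide; open, the fingers measure 114 mm over their backs; the gripper's body (76 mm by 85 mm) begins 54 mm behind the grasp point. The pads swing forward as they close: fully open they stand 13 mm farther back than shut.
Start: joints at [-1.246, 0.423, 1.63, -0, 1.089, -0.019], TCP at [0.211, -0.588, 0.221] pointing down, gripper open.
Joint ranges: [-3, 3], [-0.9, 2.11], [0.09, 2.58], [-1.31, 4.45], [0.11, 2.69], [-2.54, 2.54]. Speed limits (rad/s): [2.39, 2.39, 3.01, 3.14, 3.14, 3.14].

### API

Orientations are given as a unit quaternion [x, y, z, w].
In Python, from cell import monitor, cams, manip gives the robot as it stands. The module is installed in compiled form; this text tells all that it offers.
- The arm moves only by the tool move_arm, never from a script. Its argument "plan" is a list of rows, each a list of 2 entries, a list of its own where there are three numbers: the shift along the tool's x, y, z in cm, then the turn, a rotation vector about the tool's x, y, z in degrees. In form: [[[tx, ty, tz], [ax, ay, az]], ...]. A call has 1 to 12 rows; each row shifts and turns the commanded pose from where the row before left it, along the tool's axes as they then stand; what a row does not reach is not made up. A row lasts 1/8 s, in which the tool goes at most 62.5 mm and 10.7 degrees, less where a joint would pass 70% of its speed; a pose out of reach is approached as far as the arm can. A call with a gripper value outside its range is refused whole. "hand" is the opening, from 0 (shut) to 1 (fully open), set as the call begins (left out, the last holds). The fingers move at their own pace and stop on an object; "newtons" is the grip in N (left out, the last holds). Time passes only in rows, so rows that do not move let the fingers close. It gives the time, the measured TCP pose, the force, the opening and the grip force at its end, in the units of the state.
- monitor.read_state(): the state, without advancing time (a new reading comes with each control period).
- cams.camera(name): name is "scene" or "side" or "wrist"; returns (picture, depth): 420x560x3 uint8, blue, green, red; 420x560 float32, m along the optical axis (not along the pixel's ray), 0 where there is no reading.
- cams.camera_params(name): a dict with "fov_y" (degrees; the focal length in pixels is half the picture's height over the tangent of half this angle, whatever the lens; pixels are square), "cx", "cy" (the principal point, pixels), "T" (4x4, takes a point from camera to world coordinates). Camera axes: x right, y down, z forward; pixel columns grow to the right and rows downward; lengths in m; the calibration is good to about 2 mm. The wrist camera is an equidistant fisheye: a pixel r from the principal point sees the ray r / f radians off the axis. A picture is of the moment at which its call begins: read the wrist's pose just before it. camera_params takes no time and is no camera call; for the wrist camera it gives the pose at the moment of the call.
- manip.hand_in(): hands the job in; it is judged then, once.
The state is a dict: "time": time; "joint_pos": joint angles; "dq": joint speeds; "joint_efforts": joint torques, N m; "ee_pos": TCP position; "ee_rot": TCP orientation; "force": force on the tool from outside, world axes, zero at the start; "wrist_torque": the same for the moment, N m; "gripper_width": finger opening in m; "grasp_force": force on a finger pad.
Only numpy, scipy, OpenCV 4.12 (cv2) and the standard library are available. Lean on these libraries where they do the work, as an engineer would, in place of code of your own. Each camera call takes 0.05 s, during which the arm holds its last target. There are 200 camera calls.

## Working session

There is one attempt and no reset: what is moved stays moved. The work goes in short steps, Python scripts to look and compute and a tool call to move; the robot and the scene stay as the last step left them, time stands still between calls to the robot, and variables do not carry over. Pictures are saved under pics/ and viewed, at most 10 in all, crops included, and the job is handed in when it is done.

Besides the shell and the picture viewer there is one more tool, called after "Call:" in YAML: its name, and indented under it one key for each argument. move_arm: Moves the arm, as the interface text tells. Its arguments: {"type":"object","properties":{"plan":{"type":"array"},"hand":{"type":"number"},"newtons":{"type":"number"}},"required":["plan"]}

```bash
mkdir -p pics; python3 - <<'E'
from cell import monitor,cams,manip
import cv2,numpy as np
s=monitor.read_state();print(s['time'],s['ee_pos'],s['ee_rot'])
for n in['scene','side']:
    im,d=cams.camera(n);cv2.imwrite(f'pics/{n}0.png',im);np.savez(f'{n}0.npz',im=im,d=d);p=cams.camera_params(n);print(n,p)
E
```

```text
0.0 [ 0.21052383 -0.58788684  0.21994087] [ 9.85255294e-01  1.71088933e-01 -1.29898032e-04 -7.51859335e-04]
scene {'fov_y': 46.318720398813625, 'cx': 277.5940683265881, 'cy': 210.60476151031915, 'T': array([[-0.46686742,  0.55952741, -0.68480938,  1.34611407],
       [ 0.88426968,  0.30421673, -0.35428706,  0.42151008],
       [ 0.01009715, -0.77096125, -0.63680201,  0.81649377],
       [ 0.        ,  0.        ,  0.        ,  1.        ]])}
side {'fov_y': 44.82452551546508, 'cx': 282.9838887393487, 'cy': 213.26342849962919, 'T': array([[ 9.70045655e-01, -1.87823788e-01,  1.54057302e-01,
         3.78787493e-01],
       [-2.42921037e-01, -7.52349439e-01,  6.12339523e-01,
        -7.26366153e-01],
       [ 8.92996052e-04, -6.31421053e-01, -7.75439654e-01,
         9.97047962e-01],
       [ 0.00000000e+00,  0.00000000e+00,  0.00000000e+00,
         1.00000000e+00]])}
```

View pics/scene0.png

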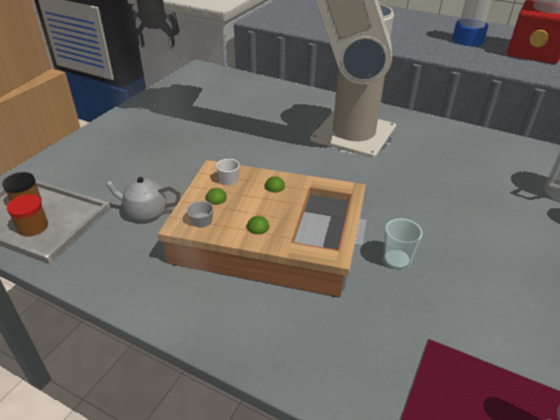

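View pics/side0.png

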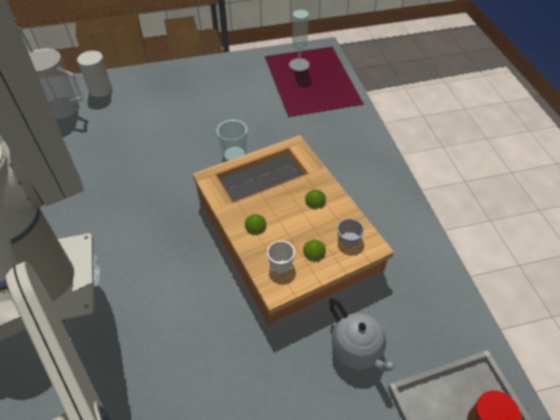

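The scene view shows the limes at about (275,184), (216,196) and (258,225), with the cup at (228,172) and the ramekin at (201,213). In the side view the limes are at (255,224), (316,199) and (315,249), the cup at (281,258), the ramekin at (350,235) and the opening at (262,175).

```bash
cat > h.py <<'E'
import cv2,numpy as np
from cell import monitor,cams
def cloud(n,d):
    p=cams.camera_params(n);h,w=d.shape;f=h/2/np.tan(np.radians(p['fov_y']/2))
    v,u=np.mgrid[:h,:w];P=np.stack([(u-p['cx'])/f*d,(v-p['cy'])/f*d,d],-1)
    W=P@p['T'][:3,:3].T+p['T'][:3,3];W[d<=0]=np.nan
    return W
def limes(n,im,W):
    hsv=cv2.cvtColor(im,cv2.COLOR_BGR2HSV)
    m=cv2.inRange(hsv,(35,120,30),(60,255,255))
    k,l,st,c=cv2.connectedComponentsWithStats(m)
    return [(c[i],W[(l==i)]) for i in range(1,k) if st[i,4]>60]
E
python3 - <<'E'
from h import *
B=None
for n in['side','scene']:
    z=np.load(n+'0.npz');im,d=z['im'],z['d'];W=cloud(n,d)
    ok=(abs(W[...,2]-.094)<.006)&(W[...,0]>.3)&(W[...,0]<.9)&(abs(W[...,1])<.5)
    hsv=cv2.cvtColor(im,cv2.COLOR_BGR2HSV); ok&=cv2.inRange(hsv,(8,60,60),(28,255,255))>0
    ok=cv2.morphologyEx(ok.astype('uint8'),cv2.MORPH_OPEN,np.ones((3,3)))>0
    r=cv2.minAreaRect(W[ok][:,:2].astype('f4')*1000);print(n,r,np.median(W[ok][:,2]))
    b=cv2.boxPoints(r);print(b.round())
    if B is None:
        c=np.array(r[0])/1000;  e=[(b[i]-b[i-1]) for i in range(4)];y=max([v/np.linalg.norm(v) for v in e if np.linalg.norm(v)>370],key=lambda v:v[1])
        B=(c,y,np.array([y[1],-y[0]]));print('y',y)
    f=lambda P:(np.array([(P[:2]-B[0])@B[2],(P[:2]-B[0])@B[1]])*1000).round()
    for c,P in limes(n,im,W):
        q=P[~np.isnan(P[:,0])];
        if len(q): 
            (cx,cy),rr=cv2.minEnclosingCircle(q[:,:2].astype('f4'));print('lime',c.round(),np.array([cx,cy]).round(3),rr,q[:,2].max(),'board',f(np.array([cx,cy])))
    g=(W[...,2]>.102)&(W[...,2]<.145)&(cv2.inRange(hsv,(35,120,30),(60,255,255))==0)
    loc=np.stack([(W[...,:2]-B[0])@B[2],(W[...,:2]-B[0])@B[1]],-1)
    g&=(abs(loc[...,0])<.15)&(abs(loc[...,1])<.21)
    k,l,st,_=cv2.connectedComponentsWithStats(g.astype('uint8'))
    for i in range(1,k):
        if st[i,4]>80:
            q=loc[l==i];(cx,cy),rr=cv2.minEnclosingCircle(q.astype('f4')*1000);print('obj',round(cx),round(cy),round(rr),W[l==i][:,2].max(),st[i])
np.savez('B.npz',c=B[0],y=B[1],x=B[2])
E
```

```text
side ((567.04541015625, -5.4322967529296875), (302.3858947753906, 424.7881164550781), 13.65257453918457) 0.09341521610571535
[[ 370.  165.]
 [ 470. -248.]
 [ 764. -176.]
 [ 664.  237.]]
y [-0.23603392  0.9717448 ]
lime [315. 198.] [0.638 0.004] 0.022418366745114326 0.12333347303101161 board [71. -8.]
lime [255. 223.] [ 0.488 -0.036] 0.021716535091400146 0.1211917324646632 board [-84. -11.]
lime [314. 249.] [ 0.596 -0.135] 0.021780241280794144 0.1208031689043425 board [  -3. -133.]
obj 84 -134 30 0.13137312063224305 [336 218  28  28 429]
obj -80 -125 30 0.14251800653405078 [266 241  28  31 550]
scene ((567.4329833984375, -7.1971435546875), (307.675048828125, 420.7828063964844), 13.669169425964355) 0.09305598610743426
[[ 368.  161.]
 [ 468. -248.]
 [ 767. -175.]
 [ 667.  234.]]
lime [275. 184.] [ 0.496 -0.027] 0.021686416119337082 0.12131649966207503 board [-74.  -5.]
lime [216. 196.] [ 0.603 -0.127] 0.022603990510106087 0.12039912781412643 board [   6. -126.]
lime [258. 225.] [0.645 0.01 ] 0.02271725796163082 0.12013578754440646 board [80. -3.]
obj -79 -125 31 0.14078847932433158 [216 159  24  25 467]
obj 84 -135 32 0.13018635375042753 [187 201  27  25 456]
```

Call:
move_arm:
  plan:
    - [[0,0,0],[0,0,-10.5]]
    - [[0,0,0],[0,0,-10.5]]
    - [[0,0,0],[0,0,-10.5]]
    - [[0,0,0],[0,0,-10.5]]
    - [[0,0,0],[0,0,-10.5]]
    - [[0,0,0],[0,0,-10.5]]
    - [[0,0,0],[0,0,-10.5]]
    - [[0,0,0],[0,0,-10.5]]
  hand: 0.35

```text
time: 1.1
ee_pos: [0.2106, -0.5881, 0.2202]
ee_rot: [0.615, 0.788, 0.0, -0.0]
force: [-0.2, 0.7, 0.5]
gripper_width: 0.0297
grasp_force: 0.0
```

Call:
move_arm:
  plan:
    - [[2.5,4,0],[0,0,0]]
    - [[2.5,4,0],[0,0,0]]
    - [[2.5,4,0],[0,0,0]]
    - [[2.5,4,0],[0,0,0]]
    - [[2.5,4,0],[0,0,0]]
    - [[2.5,4,0],[0,0,0]]
    - [[2.5,4,0],[0,0,0]]
    - [[2.5,4,0],[0,0,0]]
    - [[2.5,4,0],[0,0,0]]
    - [[2.5,4,0],[0,0,0]]
    - [[2.5,4,0],[0,0,0]]
    - [[2.5,4,0],[0,0,0]]

```text
time: 2.6
ee_pos: [0.6067, -0.1819, 0.2203]
ee_rot: [0.618, 0.786, -0.0, -0.0]
force: [0.3, -0.4, 0.3]
gripper_width: 0.0302
grasp_force: 0.0
```

```bash
cat >> h.py <<'E'
def tool():
    z=np.load('B.npz');s=monitor.read_state();q=np.array(s['ee_rot']);p=np.array(s['ee_pos'])
    from scipy.spatial.transform import Rotation as R
    tx=R.from_quat(q).as_matrix()[:,0];d=p[:2]-z['c']
    print('t',round(s['time'],2),'board xy mm',(1000*np.array([d@z['x'],d@z['y']])).round(1),'z',round(p[2]*1000,1),'yaw err deg',round(np.degrees(np.arctan2(tx[1],tx[0]))-103.65,2),'w',s['gripper_width'],'F',np.round(s['force'],1))
    return z,p
def loc(W):
    z=np.load('B.npz');return np.stack([(W[...,:2]-z['c'])@z['x'],(W[...,:2]-z['c'])@z['y'],W[...,2]],-1)*1000
E
python3 - <<'E'
from h import *
z,p=tool()
im,d=cams.camera('side');cv2.imwrite('pics/s1.png',im);L=loc(cloud('side',d))
b=loc(p[None])[0];m=(abs(L[...,0]-b[0])<60)&(abs(L[...,1]-b[1])<40)&(L[...,2]>150)&(L[...,2]<b[2]+60)
q=L[m];print(b,len(q))
for zz in range(160,270,6):
    s=q[abs(q[:,2]-zz)<3]
    if len(s):print(zz,len(s),(s.min(0)-b)[:2].round(),(s.max(0)-b)[:2].round())
E
```

```text
t 2.6 board xy mm [  -3.1 -180.9] z 220.3 yaw err deg 0.05 w 0.030221237845522612 F [ 0.3 -0.4  0.3]
[  -3.10633249 -180.87933106  220.3426141 ] 327
232 15 [-22. -11.] [20.  8.]
238 25 [-28. -13.] [27. 10.]
244 45 [-29. -13.] [29. 10.]
250 43 [-30. -13.] [28. 10.]
256 48 [-30. -13.] [27. 11.]
262 38 [-30. -13.] [26. 10.]
268 40 [-30. -13.] [22.  9.]
```

View pics/s1.png

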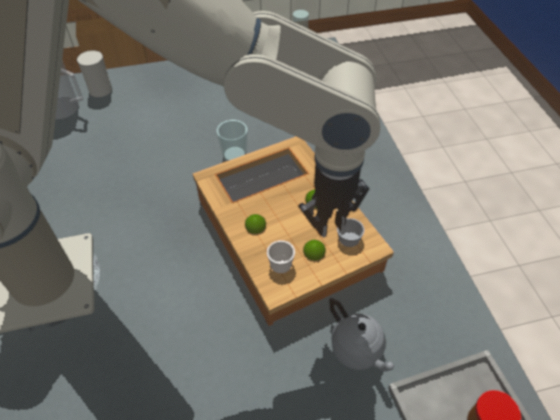

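The fingertips show at about (322,230) and (343,228), above lime3, and the board and its contents are undisturbed. I'll check the tip height more closely.

```bash
python3 - <<'E'
from h import *
im,d=cams.camera('side');L=loc(cloud('side',d))
for c in (320,322,324,340,344):
  print(c,[(r,*L[r,c].round().tolist(),im[r,c].tolist()) for r in range(216,244,3)])
cv2.imwrite('pics/s2.png',cv2.resize(im[180:280,270:400],None,fx=6,fy=5.9))
E
```

```text
320 [(216, -26.0, -178.0, 283.0, [44, 48, 53]), (219, -31.0, -186.0, 285.0, [35, 41, 48]), (222, -29.0, -185.0, 275.0, [33, 40, 48]), (225, -28.0, -184.0, 265.0, [31, 42, 48]), (228, -27.0, -183.0, 254.0, [33, 43, 51]), (231, -29.0, -186.0, 249.0, [53, 80, 102]), (234, 33.0, -98.0, 98.0, [90, 142, 183]), (237, 31.0, -102.0, 92.0, [93, 148, 198]), (240, 27.0, -110.0, 93.0, [90, 152, 182]), (243, 14.0, -130.0, 115.0, [20, 119, 87])]
322 [(216, -24.0, -181.0, 285.0, [36, 42, 48]), (219, -27.0, -187.0, 285.0, [35, 42, 48]), (222, -28.0, -190.0, 280.0, [34, 42, 49]), (225, -25.0, -185.0, 263.0, [33, 40, 47]), (228, -24.0, -185.0, 254.0, [35, 41, 50]), (231, -25.0, -187.0, 248.0, [34, 42, 51]), (234, -20.0, -182.0, 230.0, [84, 122, 154]), (237, 35.0, -105.0, 93.0, [100, 157, 205]), (240, 30.0, -112.0, 93.0, [93, 151, 198]), (243, 21.0, -126.0, 106.0, [53, 124, 125])]
324 [(216, -26.0, -190.0, 296.0, [31, 38, 46]), (219, -26.0, -191.0, 289.0, [30, 38, 44]), (222, -25.0, -191.0, 279.0, [31, 39, 46]), (225, -21.0, -187.0, 263.0, [50, 55, 58]), (228, -21.0, -188.0, 256.0, [61, 65, 69]), (231, 
[... 367 characters left out ...]
.0, [36, 41, 48]), (228, 16.0, -187.0, 233.0, [64, 67, 70]), (231, 75.0, -114.0, 101.0, [88, 88, 89]), (234, 73.0, -118.0, 96.0, [132, 133, 131]), (237, 55.0, -142.0, 124.0, [83, 86, 87]), (240, 58.0, -140.0, 110.0, [70, 75, 80]), (243, 60.0, -139.0, 96.0, [65, 89, 109])]
344 [(216, 20.0, -188.0, 268.0, [72, 74, 74]), (219, 21.0, -189.0, 259.0, [69, 70, 73]), (222, 20.0, -191.0, 252.0, [68, 70, 72]), (225, 85.0, -112.0, 114.0, [79, 80, 81]), (228, 85.0, -114.0, 106.0, [83, 84, 86]), (231, 84.0, -116.0, 99.0, [84, 85, 87]), (234, 79.0, -124.0, 99.0, [154, 153, 150]), (237, 77.0, -128.0, 95.0, [159, 158, 157]), (240, 59.0, -151.0, 123.0, [76, 78, 81]), (243, 63.0, -149.0, 107.0, [73, 75, 79])]
```

View pics/s2.png

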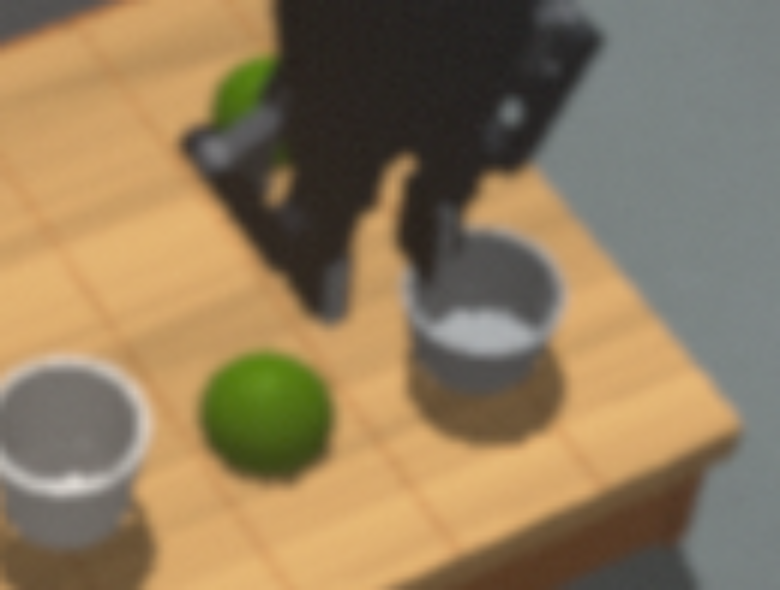

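```bash
python3 - <<'E'
from h import *
z,p=tool();b=loc(p[None])[0]
for n in('side','scene'):
  im,d=cams.camera(n);L=loc(cloud(n,d))
  m=(abs(L[...,0]-b[0])<90)&(abs(L[...,1]-b[1])<60)&(L[...,2]>180)&(L[...,2]<340);q=L[m];print(n,q[:,2].min())
  for zz in range(210,330,8):
    s=q[abs(q[:,2]-zz)<4]
    if len(s):print(zz,len(s),(s.min(0)-b)[:2].round(),(s.max(0)-b)[:2].round())
E
```

```text
t 2.7 board xy mm [  -0.9 -179.5] z 220.3 yaw err deg 0.26 w 0.02982600911180637 F [-0.1 -0.5  0.5]
side 230.10885036817942
234 23 [-27. -13.] [21. 10.]
242 57 [-30. -13.] [27.  8.]
250 59 [-30. -13.] [27. 11.]
258 57 [-30. -13.] [27. 10.]
266 52 [-31. -12.] [20. 10.]
274 56 [-32. -15.] [42.  8.]
282 131 [-49. -16.] [47. 11.]
290 123 [-53. -16.] [49. 13.]
298 122 [-55. -19.] [51. 15.]
306 122 [-59. -20.] [56.  7.]
314 122 [-61. -20.] [61. -3.]
322 152 [-66. -21.] [63.  7.]
scene 229.6777259030316
226 1 [-19.   3.] [-19.   3.]
234 38 [-22. -13.] [25.  9.]
242 51 [-24. -13.] [29.  9.]
250 58 [-25.  -9.] [30. 10.]
258 57 [-22. -15.] [28.  9.]
266 45 [-28.  -9.] [28.  9.]
274 33 [-48.  -4.] [41. 11.]
282 96 [-51. -16.] [47. 11.]
290 59 [-50. -15.] [52. 11.]
298 105 [-55. -14.] [55. 15.]
306 97 [-62. -14.] [58. 15.]
314 107 [-64. -15.] [63. 16.]
322 117 [-64. -14.] [65. 17.]
```

Call:
move_arm:
  plan:
    - [[0,0,3],[0,0,0]]
    - [[0,0,3],[0,0,0]]
    - [[0,0,2],[0,0,0]]
    - [[0,0,0],[0,0,0]]

```text
time: 3.3
ee_pos: [0.6044, -0.1837, 0.1391]
ee_rot: [0.618, 0.786, -0.001, -0.002]
force: [-0.3, 0.6, 0.2]
gripper_width: 0.0297
grasp_force: 0.0
```

```bash
cat > tip.py <<'E'
from h import *
z,p=tool();b=loc(p[None])[0]
for n in('side','scene'):
  im,d=cams.camera(n);L=loc(cloud(n,d))
  cv2.imwrite('pics/now_%s.png'%n,im)
  hsv=im.max(-1)<75
  m=(abs(L[...,0]-b[0])<40)&(abs(L[...,1]-b[1])<16)&(L[...,2]>100)&(L[...,2]<b[2]+30)&hsv;q=L[m]
  print(n,len(q),np.sort(q[:,2])[:12].round())
E
python3 tip.py
```

```text
t 3.3 board xy mm [  -5.8 -182. ] z 139.1 yaw err deg -0.01 w 0.02974550299831241 F [-0.3  0.6  0.2]
side 41 [157. 159. 159. 159. 160. 162. 162. 162. 162. 162. 163. 163.]
scene 50 [150. 153. 154. 155. 156. 156. 157. 157. 158. 159. 159. 160.]
```

Call:
move_arm:
  plan:
    - [[0,0,1.5],[0,0,0]]
    - [[0,0,1.2],[0,0,0]]
    - [[0,0,0],[0,0,0]]

```text
time: 3.78
ee_pos: [0.6051, -0.1829, 0.1123]
ee_rot: [0.618, 0.786, -0.0, -0.001]
force: [0.2, 0.0, -0.5]
gripper_width: 0.0298
grasp_force: 0.0
```

```bash
python3 tip.py; python3 -c "
import cv2
a=cv2.imread('pics/now_side.png')[190:290,270:400];cv2.imwrite('pics/s3.png',cv2.resize(a,None,fx=6,fy=5.9))"
```

```text
t 3.77 board xy mm [  -4.9 -181.4] z 112.3 yaw err deg 0.06 w 0.029788018275803737 F [ 0.2  0.  -0.5]
side 22 [134. 134. 136. 136. 137. 137. 137. 138. 138. 139. 139. 139.]
scene 48 [125. 126. 127. 128. 129. 130. 130. 131. 131. 131. 131. 131.]
```

View pics/s3.png

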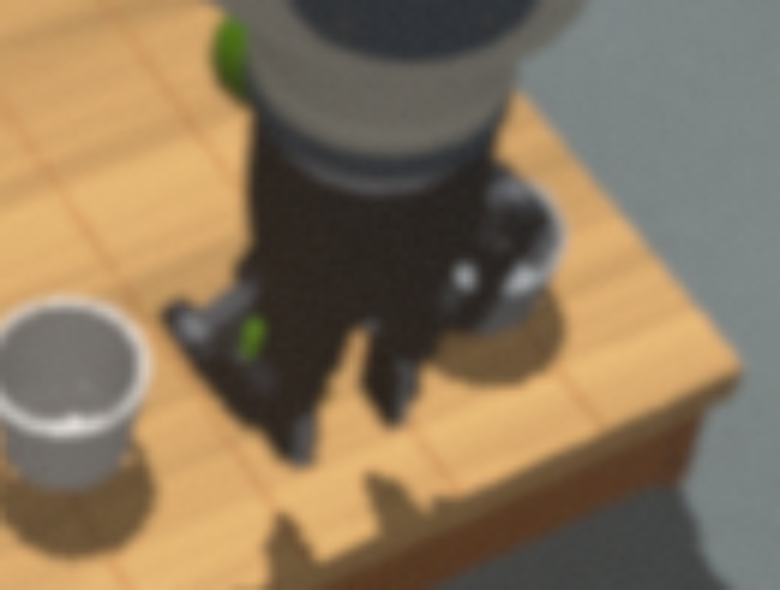

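The fingertips are clearly above the board: in the crop their shadows fall about 60-70 px below the tips at (300,460) and (395,420). I'll lower a little further.

Call:
move_arm:
  plan:
    - [[0,0.4,1],[0,0,0]]
    - [[0,0,1],[0,0,0]]
    - [[0,0,0],[0,0,0]]

```text
time: 4.25
ee_pos: [0.609, -0.182, 0.0924]
ee_rot: [0.618, 0.786, -0.0, -0.001]
force: [-0.3, 0.3, 0.2]
gripper_width: 0.0296
grasp_force: 0.0
```

```bash
python3 tip.py; python3 -c "
import cv2
a=cv2.imread('pics/now_side.png')[190:290,270:400];cv2.imwrite('pics/s4.png',cv2.resize(a,None,fx=6,fy=5.9))"
```

```text
t 4.25 board xy mm [  -0.9 -181.5] z 92.4 yaw err deg 0.05 w 0.029647154566105213 F [-0.3  0.3  0.2]
side 23 [108. 110. 113. 114. 114. 115. 115. 115. 115. 116. 116. 117.]
scene 51 [104. 105. 106. 107. 108. 109. 110. 111. 111. 111. 112. 112.]
```

View pics/s4.png

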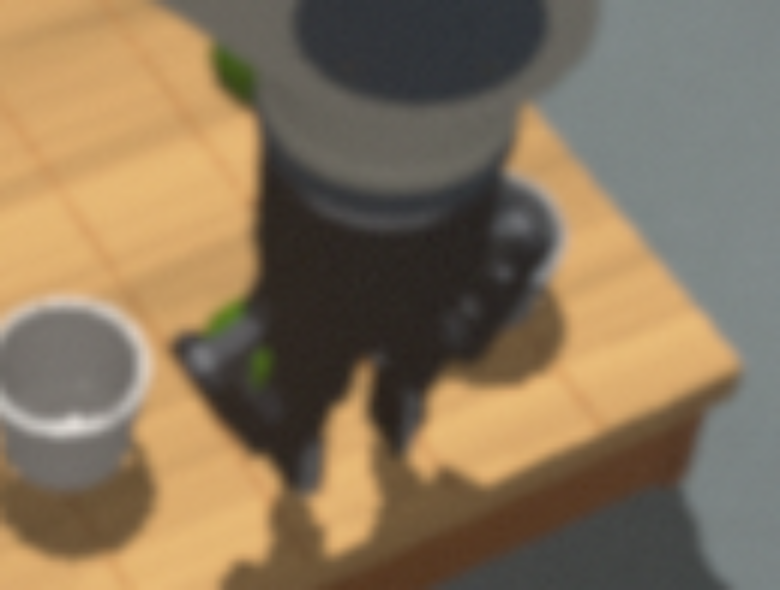

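The fingertips are about 10 mm above the board, touching nothing, and centred behind lime3. I'll push it straight along the board's +y.

Call:
move_arm:
  plan:
    - [[0.8,0,0],[0,0,0]]
    - [[0.8,0,0],[0,0,0]]
    - [[1,0,0],[0,0,0]]
    - [[1,0,0],[0,0,0]]
    - [[1,0,0],[0,0,0]]
    - [[1,0,0],[0,0,0]]
    - [[1,0,0],[0,0,0]]
    - [[1,0,0],[0,0,0]]
    - [[1,0,0],[0,0,0]]
    - [[1,0,0],[0,0,0]]
    - [[1,0,0],[0,0,0]]
    - [[1,0,0],[0,0,0]]

```text
time: 5.85
ee_pos: [0.5823, -0.069, 0.0938]
ee_rot: [0.618, 0.786, 0.0, 0.0]
force: [0.5, -0.8, 0.9]
gripper_width: 0.0301
grasp_force: 0.8
```

```bash
cat > lim.py <<'E'
from h import *
tool()
for n in('side','scene'):
  im,d=cams.camera(n);cv2.imwrite('pics/now_%s.png'%n,im);W=cloud(n,d)
  for c,P in limes(n,im,W):
    q=P[~np.isnan(P[:,0])]
    (cx,cy),r=cv2.minEnclosingCircle(loc(q)[:,:2].astype('f4'));print(n,c.round(),round(cx),round(cy),'r',round(r),'z',np.median(q[:,2]).round(3))
E
python3 lim.py
```

```text
t 5.85 board xy mm [ -0.2 -65.4] z 93.8 yaw err deg 0.05 w 0.03007396260994802 F [ 0.5 -0.8  0.9]
side [255. 223.] -84 -11 r 22 z 0.113
side [300. 221.] 1 -63 r 30 z 0.111
scene [275. 184.] -75 -5 r 22 z 0.109
scene [253. 202.] 1 -39 r 26 z 0.11
scene [258. 225.] 80 -3 r 22 z 0.11
```

Call:
move_arm:
  plan:
    - [[1.2,0,0],[0,0,0]]
    - [[1.2,0,0],[0,0,0]]
    - [[1.2,0,0],[0,0,0]]
    - [[1.2,0,0],[0,0,0]]
    - [[1.2,0,0],[0,0,0]]
    - [[1.2,0,0],[0,0,0]]
    - [[1.2,0,0],[0,0,0]]
    - [[1.2,0,0],[0,0,0]]
    - [[1.2,0,0],[0,0,0]]
    - [[1.2,0,0],[0,0,0]]
    - [[1.2,0,0],[0,0,0]]
    - [[1.2,0,0],[0,0,0]]

```text
time: 7.45
ee_pos: [0.5486, 0.0711, 0.0942]
ee_rot: [0.618, 0.786, 0.0, 0.0]
force: [-0.7, -0.2, 0.1]
gripper_width: 0.0298
grasp_force: 0.0
```

```bash
python3 lim.py
```

```text
t 7.45 board xy mm [ 0.2 78.7] z 94.2 yaw err deg 0.04 w 0.02984926610308804 F [-0.7 -0.2  0.1]
side [315. 198.] 71 -9 r 22 z 0.112
side [255. 223.] -85 -10 r 22 z 0.113
scene [274. 184.] -75 -6 r 22 z 0.11
scene [258. 225.] 80 -3 r 23 z 0.11
scene [309. 236.] 11 99 r 17 z 0.039
```

lime3 is down in the pan. Next is lime2, the one on the +x side.

Call:
move_arm:
  plan:
    - [[0,0,-2.5],[0,0,0]]
    - [[0,0,-2.5],[0,0,0]]
    - [[-3.2,2.3,0],[0,0,0]]
    - [[-3.3,2.3,0],[0,0,0]]
    - [[-3.3,2.3,0],[0,0,0]]
    - [[-3.2,2.2,0],[0,0,0]]
    - [[0,0,0],[0,0,-9.5]]
    - [[0,0,0],[0,0,-9.5]]
    - [[0,0,2],[0,0,0]]
    - [[0,0,0],[0,0,0]]

```text
time: 8.8
ee_pos: [0.6655, -0.0343, 0.1209]
ee_rot: [0.481, 0.877, -0.001, -0.002]
force: [-1.0, 0.2, 1.3]
gripper_width: 0.0297
grasp_force: 0.0
```

```bash
python3 lim.py
```

```text
t 8.8 board xy mm [ 88.9 -51.3] z 120.9 yaw err deg 18.87 w 0.029725652061747935 F [-1.   0.2  1.3]
side [314. 199.] 60 -33 r 47 z 0.113
side [255. 223.] -84 -12 r 21 z 0.112
scene [275. 184.] -75 -5 r 22 z 0.11
scene [258. 225.] 80 -3 r 23 z 0.11
```

Call:
move_arm:
  plan:
    - [[0,0.2,1.4],[0,0,0]]
    - [[0,0,1.4],[0,0,0]]
    - [[0,0,0],[0,0,0]]
    - [[0.8,0,0],[0,0,0]]
    - [[0.8,0,0],[0,0,0]]
    - [[1,0,0],[0,0,0]]
    - [[1,0,0],[0,0,0]]
    - [[1,0,0],[0,0,0]]
    - [[1,0,0],[0,0,0]]
    - [[1,0,0],[0,0,0]]

```text
time: 10.15
ee_pos: [0.6334, 0.0227, 0.0959]
ee_rot: [0.479, 0.878, 0.0, 0.0]
force: [0.2, -0.5, 1.4]
gripper_width: 0.03
grasp_force: 0.8
```

```bash
python3 lim.py
```

```text
t 10.15 board xy mm [71.2 11.6] z 95.9 yaw err deg 19.06 w 0.029991633331241708 F [ 0.2 -0.5  1.4]
side [255. 223.] -84 -11 r 22 z 0.112
scene [279. 186.] 0 26 r 90 z 0.107
scene [278. 225.] 81 38 r 31 z 0.111
```

Call:
move_arm:
  plan:
    - [[1,0,0],[0,0,0]]
    - [[1,0,0],[0,0,0]]
    - [[1,0,0],[0,0,0]]
    - [[1,0,0],[0,0,0]]
    - [[1,0,0],[0,0,0]]
    - [[1,0,0],[0,0,0]]
    - [[1,0,0],[0,0,0]]
    - [[1,0,0],[0,0,0]]
    - [[1,0,0],[0,0,0]]

```text
time: 11.38
ee_pos: [0.584, 0.0985, 0.0954]
ee_rot: [0.479, 0.878, -0.0, -0.0]
force: [0.3, -1.3, -0.1]
gripper_width: 0.0299
grasp_force: 0.0
```

```bash
python3 lim.py
```

```text
t 11.38 board xy mm [41. 97.] z 95.4 yaw err deg 19.05 w 0.02986254151202097 F [ 0.3 -1.3 -0.1]
side [255. 224.] -83 -13 r 21 z 0.112
scene [274. 184.] -74 -6 r 22 z 0.109
```

lime2 has dropped as well. Next is lime1.

Call:
move_arm:
  plan:
    - [[0,0,-2.5],[0,0,0]]
    - [[0,0,-2.5],[0,0,0]]
    - [[0,0,0],[0,0,9.5]]
    - [[0,0,0],[0,0,9.5]]
    - [[0,0,0],[0,0,9.5]]
    - [[0,0,0],[0,0,9.5]]
    - [[-3.7,-1.6,0],[0,0,0]]
    - [[-3.7,-1.6,0],[0,0,0]]
    - [[-3.7,-1.6,0],[0,0,0]]
    - [[-3.7,-1.6,0],[0,0,0]]
    - [[-3.7,-1.6,0],[0,0,0]]
    - [[0,0,2],[0,0,0]]

```text
time: 12.98
ee_pos: [0.4879, -0.0811, 0.1265]
ee_rot: [0.74, 0.673, 0.001, 0.001]
force: [0.9, 0.5, 0.2]
gripper_width: 0.0301
grasp_force: 0.0
```

```bash
python3 lim.py
```

```text
t 12.97 board xy mm [-94.8 -54.9] z 126.5 yaw err deg -19.13 w 0.030078621757586355 F [0.9 0.5 0.2]
side [258. 223.] -92 -30 r 44 z 0.113
scene [275. 184.] -75 -5 r 22 z 0.11
```

Call:
move_arm:
  plan:
    - [[0,0,1.5],[0,0,0]]
    - [[0,0,1.5],[0,0,0]]
    - [[0,0,0],[0,0,0]]
    - [[0.8,0,0],[0,0,0]]
    - [[0.8,0,0],[0,0,0]]
    - [[1,0,0],[0,0,0]]
    - [[1,0,0],[0,0,0]]
    - [[1,0,0],[0,0,0]]
    - [[1,0,0],[0,0,0]]
    - [[1,0,0],[0,0,0]]

```text
time: 14.32
ee_pos: [0.4945, -0.0126, 0.0958]
ee_rot: [0.739, 0.674, 0.0, 0.0]
force: [-0.4, -1.6, 1.5]
gripper_width: 0.0299
grasp_force: 1.0
```

```bash
python3 lim.py
```

```text
t 14.32 board xy mm [-72.2  10.2] z 95.8 yaw err deg -18.95 w 0.02994739217825326 F [-0.4 -1.6  1.5]
side [255. 208.] -74 21 r 30 z 0.114
scene [289. 191.] -59 33 r 23 z 0.11
```

Call:
move_arm:
  plan:
    - [[1,0,0],[0,0,0]]
    - [[1,0,0],[0,0,0]]
    - [[1,0,0],[0,0,0]]
    - [[1,0,0],[0,0,0]]
    - [[1,0,0],[0,0,0]]
    - [[1,0,0],[0,0,0]]
    - [[1,0,0],[0,0,0]]
    - [[1,0,0],[0,0,0]]
    - [[1,0,0],[0,0,0]]
    - [[0,0,-4],[0,0,0]]
    - [[0,0,-6],[0,0,0]]
    - [[0,0,-6],[0,0,0]]

```text
time: 15.92
ee_pos: [0.5021, 0.0768, 0.2571]
ee_rot: [0.739, 0.674, -0.0, -0.0]
force: [1.1, 0.6, -0.4]
gripper_width: 0.03
grasp_force: 0.0
```

Call:
move_arm:
  plan:
    - [[-5,0,-4],[0,0,0]]
    - [[-5,0,-4],[0,0,0]]
    - [[-5,0,0],[0,0,0]]
    - [[-5,0,0],[0,0,0]]
    - [[0,0,0],[0,0,0]]
    - [[0,0,0],[0,0,0]]

```text
time: 16.68
ee_pos: [0.4842, -0.1199, 0.3336]
ee_rot: [0.739, 0.673, 0.0, -0.0]
force: [0.6, -0.0, 1.2]
gripper_width: 0.03
grasp_force: 0.0
```

```bash
python3 lim.py; python3 -c "
import cv2,numpy as np
a=cv2.imread('pics/now_side.png')[120:300,180:420];b=cv2.imread('pics/now_scene.png')[140:300,150:390]
cv2.imwrite('pics/fin.png',np.hstack([cv2.resize(a,(400,300)),cv2.resize(b,(400,300))]))"
```

```text
t 16.68 board xy mm [-107.5  -91.7] z 333.6 yaw err deg -18.99 w 0.029956903023949908 F [ 0.6 -0.   1.2]
```

View pics/fin.png

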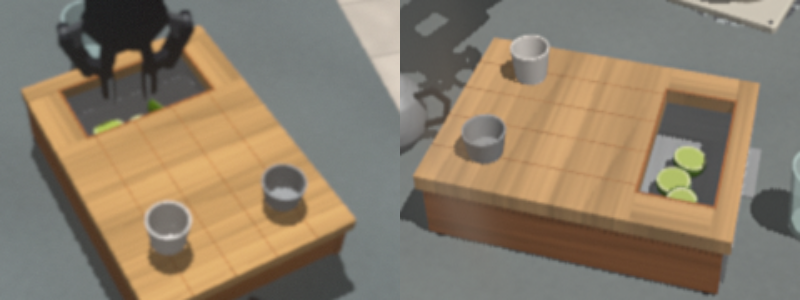

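The right half of the picture shows all three limes in the pan, at (689,158), (674,180) and (683,196). The cup and ramekin are still standing and the arm is clear.

```bash
python3 -c "
from cell import manip;print(manip.hand_in())"
```

```text
the job is handed in; nothing more can be done
None
```

I swept all three lime halves through the opening into the pan and handed the job in at about 17 s; the last pictures show the limes in the pan and the cup and ramekin upright in place, I didn't re-measure the teapot or tumbler (the arm kept clear of both), and the hand-in returned no verdict.

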